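# Shim the rocking resin scale

### The arm

A 6-joint arm with a two-finger parallel gripper is mounted at the origin on the work surface. World frame = base frame: x ahead of the robot, y to its left, z up, the work surface at z = 0. Lengths are in m, angles in rad, forces in N, time in s.
With the tool pointing down it reaches from about 0.325 to 0.875 m from the base axis. Payload 4.4 kg.
Tool frame: the origin (TCP) lies at the very end of the fingers, on their centre line; the grasp point (between the pads) lies 19 mm behind it; z points along the fingers, x is the direction in which the jaws open and shut, and the axes are right-handed (so a half turn about z gives the same grasp; the last joint's range is limited). The gripper opens to 85 mm and grips with 20 to 120 N. Pads are 22 mm wide; open, the fingers measure 114 mm over their backs; the gripper's body (76 mm by 85 mm) begins 54 mm behind the grasp point. The pads swing forward as they close: fully open they stand 13 mm farther back than shut.
Start: joints at [-1.446, 0.207, 1.542, -0, 1.393, -0.15], TCP at [0.157, -0.553, 0.231] pointing down, gripper open.
Joint ranges: [-2.73, 2.73], [-0.86, 2.22], [0.23, 2.46], [-1.11, 4.25], [0.08, 2.63], [-2.82, 2.82]. Speed limits (rad/s): [2.79, 2.79, 3.14, 3.14, 3.14, 3.14].

### API

Orientations are given as a unit quaternion [x, y, z, w].
In Python, from workcell import env gives the robot as it stands. The module is installed in compiled form; this text tells all that it offers.
- The arm moves only by the tool apply_moves, never from a script. Its argument "deltas" is a list of rows, each a list of 7 numbers: the turn, a rotation vector about the tool's x, y, z in degrees, then the shift along the tool's x, y, z in mm, then the closure, from -1 (fully open) to 1 (shut). In form: [[ax, ay, az, dx, dy, dz, claw], ...]. A call has 1 to 20 rows; each row shifts and turns the commanded pose from where the row before left it, along the tool's axes as they then stand; what a row does not reach is not made up. A row lasts 1/12 s, in which the tool goes at most 41.7 mm and 7.16 degrees, less where a joint would pass 70% of its speed; a pose out of reach is approached as far as the arm can. A call with a gripper value outside its range is refused whole. The fingers move at their own pace and stop on an object; "newtons" is the grip in N (left out, the last holds). Time passes only in rows, so rows that do not move let the fingers close. It gives the time, the measured TCP pose, the force and the opening at its end, in the units of the state.
- env.read_state(): the state, without advancing time (a new reading comes with each control period).
- env.read_camera(name): name is "side" or "top" or "wrist"; returns (picture, depth): 480x640x3 uint8, blue, green, red; 480x640 float32, m along the optical axis (not along the pixel's ray), 0 where there is no reading.
- env.camera_info(name): a dict with "intrinsics" (3x3 intrinsics, pixels), "extrinsics" (4x4, takes a point from camera to world coordinates); the wrist camera has in their place "hand_eye" (4x4, takes a point from camera to tool coordinates, whose origin is the TCP and whose axes are the tool frame's). Camera axes: x right, y down, z forward; pixel columns grow to the right and rows downward; lengths in m; the calibration is good to about 2 mm. A picture is of the moment at which its call begins: read the wrist's pose just before it. camera_info takes no time and is no camera call.
- env.close_job(): hands the job in, once; it reports no verdict.
The state is a dict: "time": time; "joint_pos": joint angles; "qvel": joint speeds; "effort": joint torques, N m; "eef_pos": TCP position; "tcp_rot": TCP orientation; "contact_force": force on the tool from outside, world axes, zero at the start; "moment": the same for the moment, N m; "opening": finger opening in m.
Only numpy, scipy, OpenCV 4.12 (cv2) and the standard library are available. Lean on these libraries where they do the work, as an engineer would, in place of code of your own. Each camera call takes 0.05 s, during which the arm holds its last target.

### The job

The resin scale rocks because the rubber foot under its red-stickered corner is worn short and hangs clear of the bench. Push the orange steel wedge along the bench, thin end first, under that foot until it is snug and takes the load, without jacking that corner up or shifting the scale; then press down firmly on the stickered corner with the fingertips to prove that it no longer rocks, and back away. Push only: do not pick up the wedge or the scale, and leave the cup on the pan and the other things as they stand.

Things in the scene. Friction and masses are not known exactly. Their poses are not given: they have to be found in the camera images.
- scale: Bench scale, loose, about 3 kg: dark base plate 280 x 220 mm (x by y), from 18 to 34 mm above the bench, on 3 sound rubber feet and 1 short one. Origin on the bench plane under its middle; x to the rear, away from the display, y to the left for someone facing the display. It stands level; 3 to 5 N down on the stickered corner tips it till the short foot meets the bench. Slides at 12 N or more.
- short_foot: Worn rubber foot, a black disc 24 mm across under the front left corner of the scale (at x -115, y 85 mm), 25 mm in from both edges of the base plate and fixed firmly to it. Origin at the centre of its flat underside, which hangs 6 to 10 mm above the bench (differs from start to start). Axes as the scale's.
- corner (a point): Centre of the red round sticker (20 mm) straight above the short foot, 34 mm above the bench: where to press in the test. It lies on the base plate's open front left ledge, 90 x 55 mm (scale x -140 to -50, y 55 to 110 mm). The display console beside it (y -55 to 55 mm) and the housing behind it (x -50 to 140 mm) are up to 64 mm high.
- wedge: Orange steel wedge, loose, 0.3 kg, 110 mm long, 44 wide, 2 thick at the thin end rising straight to 22 at the thick end, whose face is flat and upright. Origin at the middle of its underside, +x to the thin end. Starts left of the scale, 15 to 65 mm clear of it, aimed roughly at the short foot. Slides at 2 N; 6 to 12 N jams it snug and it stays; from about 14 N it shoves or jacks up the scale.
- mixing_cup: Empty white mixing cup, 54 mm across, 50 mm high, standing loose on the scale's pan. Origin at the middle of its bottom.
- pan (a point): Middle of the top of the scale's round steel pan (150 mm across), 75 mm above the bench, at x 45, y 0 mm of the scale.
- bottle_blue: Blue dropper bottle, loose bystander, 25 mm across, 70 mm high, origin at the middle of its bottom.
- bottle_ochre: Ochre dropper bottle, loose bystander, 25 mm across, 70 mm high, origin at the middle of its bottom.
- bottle_red: Red dropper bottle, loose bystander, 25 mm across, 70 mm high, origin at the middle of its bottom.
- paint_jar: Green paint jar with white lid, loose bystander, 40 mm across, 41 mm high, origin at the middle of its bottom.
- travel_mug: Black travel mug, loose bystander, 86 mm across, 160 mm high, origin at the middle of its bottom.
- foam_block: Pink foam block, loose bystander, 75 x 48 x 18 mm, origin at the middle of its underside.
Things that resemble listed ones, but are neither listed nor needed, are in the scene too. Of the things like the wedge, leave any that is turquoise; of the rest the smaller one is meant.

How it is judged:
On the way, in this order (a step that is already met when the one before it is completed fails the run):
1. the wedge is pushed snug under the short foot, the scale still standing level (contact force between wedge and short_foot above 0.5 N and angle between scale's own z axis and vertical below 0.01 rad), for 0.3 s.
2. the fingertips press down firmly (over 5 N) at the stickered corner and the scale does not rock (contact force between the fingers and scale above 5 N and horizontal distance between the grasp point and corner below 0.05 m and angle between scale's own z axis and vertical below 0.018 rad and contact force between wedge and short_foot above 2 N), for 0.2 s.
At the end, for the whole second after the job is handed in: The wedge lies flat on the bench (within 3.5 degrees) jammed under the short foot, which bears on it with more than 0.3 N; the scale is at rest, level within 0.6 degree and within 15 mm of where it stood; the cup stands on the pan (contact force between wedge and short_foot above 0.3 N and angle between scale's own z axis and vertical below 0.01 rad and distance of scale from where it was at the start of the episode below 0.015 m and angle between wedge's own z axis and vertical below 0.06 rad and height (world z) of wedge below 0.004 m and linear speed of each of wedge, scale below 0.01 m/s and horizontal distance between mixing_cup and pan below 0.045 m and angle between mixing_cup's own z axis and vertical below 0.1 rad); the robot touches nothing.
It fails at once if the wedge is lifted off the bench (its middle more than 12 mm up) or turned over (height (world z) of wedge above 0.012 m or angle between wedge's own z axis and vertical above 0.4 rad).
It fails at once if the scale is lifted or tipped up (by more than 7 degrees or 15 mm) (angle between scale's own z axis and vertical above 0.12 rad or height (world z) of scale above 0.015 m).
It fails at once if a bystander is pushed more than 30 mm or knocked over (distance of any of bottle_blue, bottle_ochre, bottle_red, paint_jar, travel_mug, foam_block from where it was at the start of the episode above 0.03 m or angle between any of bottle_blue, bottle_ochre, bottle_red, paint_jar, travel_mug's own z axis and vertical above 0.5 rad or distance between mixing_cup and pan above 0.06 m or angle between mixing_cup's own z axis and vertical above 0.4 rad).
It also fails if it takes over 64 s, if anything falls off the work surface, if the arm or the gripper's body presses on something with over 40 N, if the wrist force passes 120 N, or if a joint passes its speed limit or range.

## Working session

There is one attempt and no reset: what is moved stays moved. The work goes in short steps, Python scripts to look and compute and a tool call to move; the robot and the scene stay as the last step left them, time stands still between calls to the robot, and variables do not carry over. Pictures are saved under pics/ and viewed, and the job is handed in when it is done.

Besides the shell and the picture viewer there is one more tool, called as a command line: name --pt "numbers of a row" for each row, then --argument value for the rest. apply_moves: Moves the arm, as the interface text tells. Its arguments: {"type":"object","properties":{"deltas":{"type":"array","items":{"type":"array","items":{"type":"number"}}},"newtons":{"type":"number"}},"required":["deltas"]}

```bash
mkdir -p pics; ls
python3 - <<'E'
from workcell import env
import cv2,numpy as np
print(env.read_state())
for n in ("side","top","wrist"):
    p,d=env.read_camera(n); cv2.imwrite(f"pics/{n}0.png",p); np.save(f"pics/{n}0.npy",d); print(n,env.camera_info(n))
E
```

```text
pics
{'time': 0.0, 'joint_pos': array([-1.44548675e+00,  2.07472373e-01,  1.54296787e+00,  1.91812046e-05,
        1.39348596e+00, -1.50470887e-01]), 'qvel': array([-0.00144528, -0.00108148, -0.0017836 ,  0.00161346, -0.00181596,
       -0.00069535]), 'effort': array([ 1.04731924e-03, -3.83032608e+01, -2.91594815e+01, -1.21262824e-04,
        1.04582010e-02,  8.62204899e-06]), 'eef_pos': array([ 0.15648639, -0.55250739,  0.23008942]), 'tcp_rot': array([ 0.79758792, -0.60320158, -0.00080783, -0.00084194]), 'contact_force': array([-0.36008208,  0.13169365, -0.47034358]), 'moment': array([0.03200101, 0.02450832, 0.02466563]), 'opening': 0.08511119292515726}
side {'intrinsics': array([[557.36613452,   0.        , 317.70739433],
       [  0.        , 557.36613452, 236.9523482 ],
       [  0.        ,   0.        ,   1.        ]]), 'extrinsics': array([[-0.95896709, -0.15894915,  0.23477073,  0.35013228],
       [-0.28305974,  0.48972814, -0.82464752,  0.67970607],
       [ 0.01610319, -0.85726397, -0.51462527,  0.54414282],
       [ 0.        ,  0.        ,  0.        ,  1.        ]])}
to
[... 261 characters left out ...]
98413,  0.00409531,  0.00386978, -0.05119034],
       [-0.00432472, -0.11764216, -0.99304664,  1.01164246],
       [ 0.        ,  0.        ,  0.        ,  1.        ]])}
wrist {'intrinsics': array([[373.63855654,   0.        , 318.19249544],
       [  0.        , 373.63855654, 240.57698415],
       [  0.        ,   0.        ,   1.        ]]), 'hand_eye': array([[ 9.99999975e-01,  2.23887440e-04, -2.99853667e-06,
         5.93219654e-04],
       [-2.15392723e-04,  9.65543498e-01,  2.60241631e-01,
        -6.60303101e-02],
       [ 6.11600501e-05, -2.60241624e-01,  9.65543522e-01,
        -1.43370965e-01],
       [ 0.00000000e+00,  0.00000000e+00,  0.00000000e+00,
         1.00000000e+00]])}
```

View pics/top0.png

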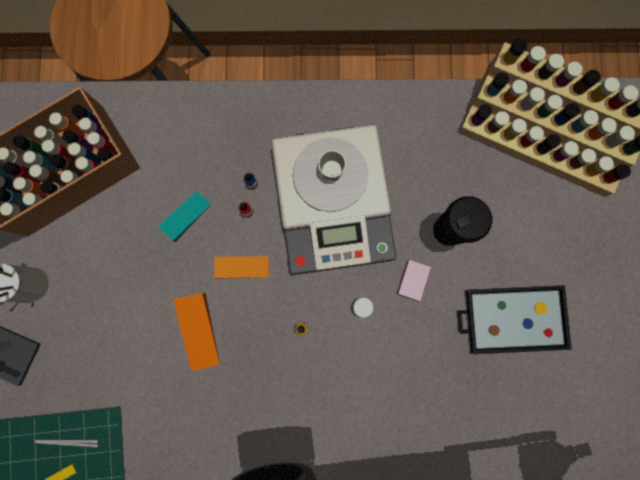

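View pics/side0.png

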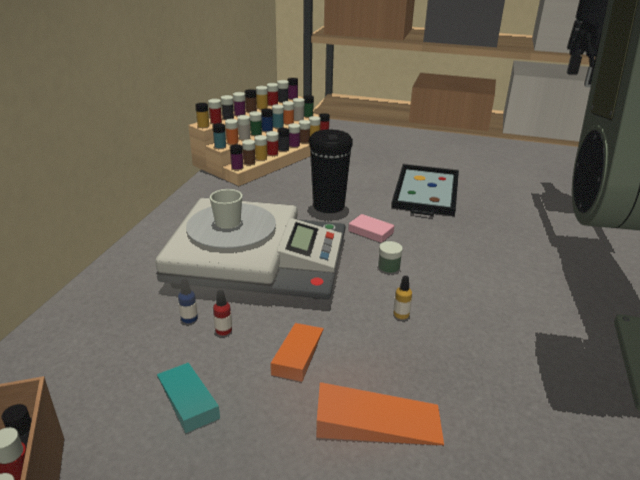

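The top picture has three things like the wedge: turquoise at (185,216), large orange at (197,332) and small orange at (241,267). The small orange one is meant. The red sticker is at (300,261), the red bottle at (245,209), the ochre bottle at (301,328) and the jar at (363,308). Next is a close crop of the choice.

```bash
cat > h.py <<'E'
import numpy as np,cv2
from workcell import env
def px2w(n,u,v,z=None,d=None):
    i=env.camera_info(n);K=i["intrinsics"];T=i["extrinsics"]
    r=np.array([(u-K[0,2])/K[0,0],(v-K[1,2])/K[1,1],1.])
    if z is None: return T[:3,:3]@(r*d)+T[:3,3]
    w=T[:3,:3]@r; return T[:3,3]+w*(z-T[2,3])/w[2]
def cloud(n,d):
    i=env.camera_info(n);K=i["intrinsics"];T=i["extrinsics"]
    v,u=np.mgrid[0:480,0:640]
    P=np.stack([(u-K[0,2])/K[0,0]*d,(v-K[1,2])/K[1,1]*d,d],-1)
    return P@T[:3,:3].T+T[:3,3]
E
python3 - <<'E'
from h import *
p=cv2.imread("pics/top0.png")
cv2.imwrite("pics/c1.png",cv2.resize(p[220:300,205:325],None,fx=6,fy=6,interpolation=cv2.INTER_CUBIC))
p=cv2.imread("pics/side0.png")
cv2.imwrite("pics/c2.png",cv2.resize(p[250:390,180:360],None,fx=4,fy=4,interpolation=cv2.INTER_CUBIC))
d=np.load("pics/top0.npy");C=cloud("top",d)
for u in range(215,269,6): print(u,C[267,u].round(4))
print(C[261,300],C[300,250])
E
```

```text
215 [0.533  0.1693 0.024 ]
221 [0.533  0.1573 0.0227]
227 [0.5334 0.1462 0.0165]
233 [0.5333 0.1335 0.0177]
239 [0.5335 0.1219 0.0132]
245 [0.5337 0.11   0.0102]
251 [0.5338 0.0979 0.0073]
257 [0.5338 0.0855 0.0062]
263 [0.5339 0.0732 0.0046]
[ 0.54377552 -0.00555935  0.03497244] [0.46547776 0.09997794 0.00119585]
```

View pics/c1.png

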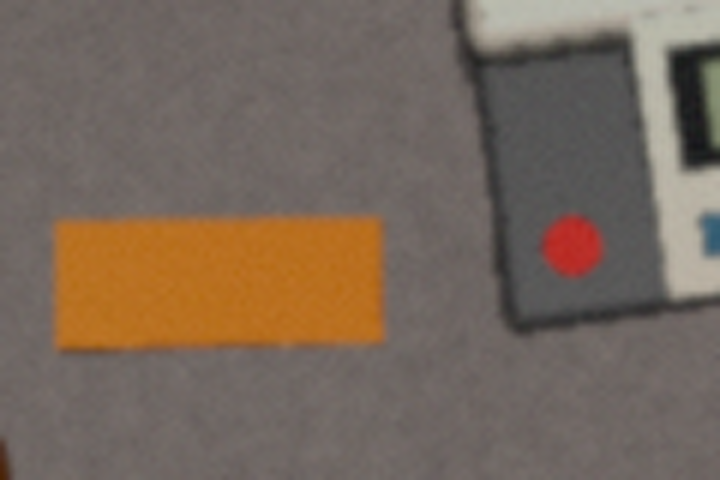

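View pics/c2.png

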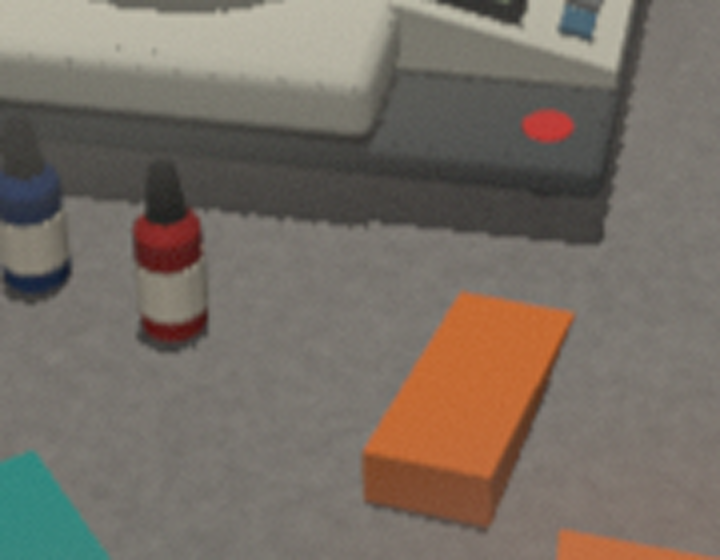

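The crop shows the small orange block: its thick end (22 mm face in the side view) is on the left at crop (56,286) and its thin end on the right at (383,280), towards the scale. The sticker is at crop (573,245) and the scale's left edge runs (482,60) to (513,325).

Run:
```python
from h import *
f=lambda x,y,z: px2w("top",205+(x+.5)/6-.5,220+(y+.5)/6-.5,z)
A=f(54,222,.022);B=f(58,350,.022);C=f(383,217,.002);D=f(384,343,.002);S=f(573,245,.034)
E1=f(480,60,.034);E2=f(509,325,.034)
for n in "A B C D S E1 E2".split(): print(n,eval(n).round(4))
print("w",np.linalg.norm(A-B),np.linalg.norm(C-D),"L",np.linalg.norm((A+B-C-D)/2))
ax=((C+D)-(A+B))/2; print("yaw wedge",np.degrees(np.arctan2(ax[1],ax[0])),"mid thick",(A+B)/2,"mid thin",(C+D)/2)
sc=E1-E2; print("scale x axis yaw",np.degrees(np.arctan2(sc[1],sc[0])))
# side view sticker check
print("side S",px2w("side",180+548/4,250+126/4,.034))
g=lambda x,y,z: px2w("side",180+(x+.5)/4-.5,250+(y+.5)/4-.5,z)
for a in [(365,456,.022),(490,478,.022),(460,293,.002),(573,315,.002),(366,500,0),(490,526,0)]: print(a,g(*a).round(4))
# color-based
p=cv2.imread("pics/top0.png");hsv=cv2.cvtColor(p,cv2.COLOR_BGR2HSV)
m=((hsv[...,0]<22)&(hsv[...,0]>5)&(hsv[...,1]>150)).astype(np.uint8);m2=np.zeros_like(m);m2[240:290,205:275]=m[240:290,205:275]
r=cv2.minAreaRect(np.argwhere(m2)[:,::-1].astype(np.float32));print(r)
m=((hsv[...,0]<6)|(hsv[...,0]>174))&(hsv[...,1]>150);q=np.argwhere(m[250:275,290:312])
print(len(q),q.mean(0)[::-1]+[290,250])
# other objects
for nm,u,v,z in [("redb",245,209,.07),("blueb",250,181,.07),("ochre",301,328,.07),("jar",363,308,.041),("teal",185,216,.02),("tealR",209,205,.02),("bigtop",197,296,.0)]: print(nm,px2w("top",u,v,z).round(3))
```

```text
A [0.5546 0.1732 0.022 ]
B [0.5107 0.1708 0.022 ]
C [0.5577 0.0624 0.002 ]
D [0.5136 0.0616 0.002 ]
S [ 0.545  -0.0057  0.034 ]
E1 [0.6085 0.0262 0.034 ]
E2 [0.5181 0.0159 0.034 ]
w 0.04394672053820092 0.04407090658501204 L 0.11181605876515831
yaw wedge -88.45585119814942 mid thick [0.53266924 0.17198255 0.022     ] mid thin [0.53563379 0.06200964 0.002     ]
scale x axis yaw 6.475049105572813
side S [ 0.54545787 -0.00712943  0.034     ]
(365, 456, 0.022) [0.5552 0.1732 0.022 ]
(490, 478, 0.022) [0.5129 0.1705 0.022 ]
(460, 293, 0.002) [0.5595 0.0622 0.002 ]
(573, 315, 0.002) [0.5155 0.0615 0.002 ]
(366, 500, 0) [0.5563 0.1712 0.    ]
(490, 526, 0) [0.5129 0.1701 0.    ]
((241.0, 266.5), (21.0, 54.0), 90.0)
69 [300.05797101 260.63768116]
redb [0.645 0.102 0.07 ]
blueb [0.702 0.093 0.07 ]
ochre [ 0.412 -0.009  0.07 ]
jar [ 0.449 -0.132  0.041]
teal [0.64  0.235 0.02 ]
tealR [0.663 0.186 0.02 ]
bigtop [0.474 0.211 0.   ]
```

apply_moves --pt "0 0 -6.88 0 0 0 1" --pt "0 0 -6.88 0 0 0 1" --pt "0 0 -6.88 0 0 0 1" --pt "0 0 -6.88 0 0 0 1" --pt "0 0 -6.88 0 0 0 1" --pt "0 0 -6.88 0 0 0 1" --pt "0 0 -6.88 0 0 0 1" --pt "0 0 -6.88 0 0 0 1" --pt "0 0 -6.88 0 0 0 1" --pt "0 0 -6.88 0 0 0 1" --pt "0 0 -6.88 0 0 0 1" --newtons 20

```text
time: 1.07
eef_pos: [0.1565, -0.5529, 0.2308]
tcp_rot: [1.0, 0.016, -0.0, -0.001]
contact_force: [0.2, -0.5, 0.4]
opening: -0.0005
```

apply_moves --pt "0 0 0 16.5 -31.4 0 1" --pt "0 0 0 16.5 -31.4 0 1" --pt "0 0 0 16.5 -31.4 0 1" --pt "0 0 0 16.5 -31.4 0 1" --pt "0 0 0 16.5 -31.4 0 1" --pt "0 0 0 16.5 -31.4 0 1" --pt "0 0 0 16.5 -31.4 0 1" --pt "0 0 0 16.5 -31.4 0 1" --pt "0 0 0 16.5 -31.4 0 1" --pt "0 0 0 16.5 -31.4 0 1" --pt "0 0 0 16.5 -31.4 0 1" --pt "0 0 0 16.5 -31.4 0 1" --pt "0 0 0 16.5 -31.4 0 1" --pt "0 0 0 16.5 -31.4 0 1"

```text
time: 2.23
eef_pos: [0.3763, -0.1061, 0.2313]
tcp_rot: [1.0, 0.013, 0.0, 0.0]
contact_force: [1.3, -0.6, -0.3]
opening: 0.0001
```

apply_moves --pt "0 0 0 16.5 -31.4 0 1" --pt "0 0 0 16.5 -31.4 0 1" --pt "0 0 0 16.5 -31.4 0 1" --pt "0 0 0 16.5 -31.4 0 1" --pt "0 0 0 16.5 -31.4 0 1" --pt "0 0 0 16.5 -31.4 0 1" --pt "0 0 0 16.5 -31.4 0 1" --pt "0 0 0 16.5 -31.4 0 1" --pt "0 0 0 16.5 -31.4 0 1" --pt "0 0 0 16.5 -31.4 0 1" --pt "0 0 0 0 0 30 1" --pt "0 0 0 0 0 30 1" --pt "0 0 0 0 0 0 1" --pt "0 0 0 0 0 0 1"

```text
time: 3.4
eef_pos: [0.5308, 0.21, 0.1689]
tcp_rot: [1.0, 0.013, -0.003, 0.001]
contact_force: [0.6, -0.4, -0.1]
opening: 0.0
```

Run:
```python
from workcell import env
import cv2,numpy as np
s=env.read_state();print(s['eef_pos'],s['tcp_rot'],s['contact_force'],s['joint_pos'])
for n in ("side","wrist"):
    p,d=env.read_camera(n); cv2.imwrite(f"pics/{n}1.png",p); np.save(f"pics/{n}1.npy",d)
```

```text
[0.53082502 0.20996367 0.16892821] [ 9.99909590e-01  1.30785717e-02 -3.05146184e-03  6.72238431e-04] [ 0.55937738 -0.43914564 -0.06106597] [ 2.25089390e-01  2.59589443e-01  1.61119428e+00 -3.15114290e-05
  1.27705814e+00  1.98940591e-01]
```

View pics/wrist1.png

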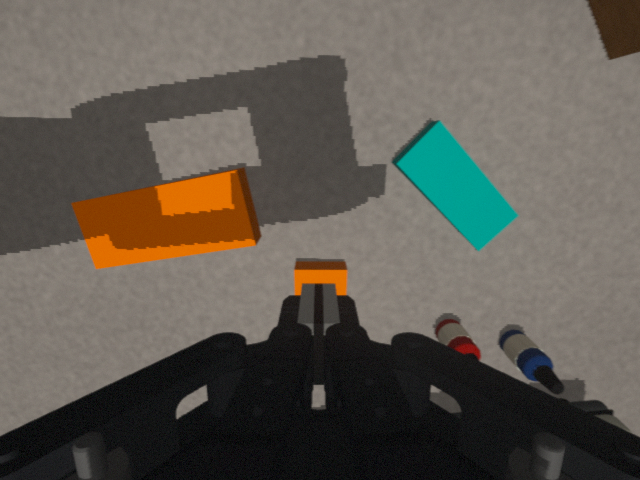

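View pics/side1.png

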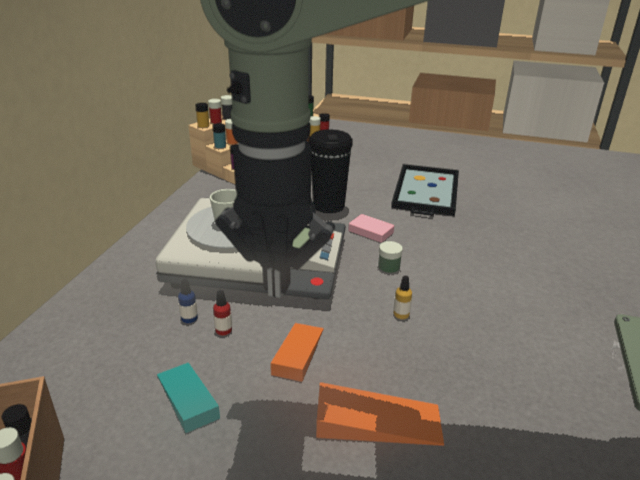

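The wrist picture shows the thick face of the small orange wedge just beyond the fingertips, at (296–347, 260–269). The large orange block at (165,215) and the turquoise one at (455,185) are clear of the fingers.

Run:
```python
from h import *
from scipy.spatial.transform import Rotation as R
p=cv2.imread("pics/wrist1.png")
cv2.imwrite("pics/c3.png",cv2.resize(p[240:320,270:370],None,fx=7,fy=7,interpolation=cv2.INTER_CUBIC))
i=env.camera_info("wrist");K=i["intrinsics"];T=np.eye(4);s=env.read_state()
T[:3,:3]=R.from_quat(s['tcp_rot']).as_matrix();T[:3,3]=s['eef_pos'];T=T@i["hand_eye"]
def f(u,v,z):
    w=T[:3,:3]@np.array([(u-K[0,2])/K[0,0],(v-K[1,2])/K[1,1],1]);return T[:3,3]+w*(z-T[2,3])/w[2]
for a in [(295,269,.022),(347,269,.022),(296,260.5,0),(346,260.5,0)]: print(f(*a).round(4))
```

```text
[0.5162 0.1713 0.022 ]
[0.5594 0.1724 0.022 ]
[0.5158 0.1715 0.    ]
[0.5602 0.1726 0.    ]
```

View pics/c3.png

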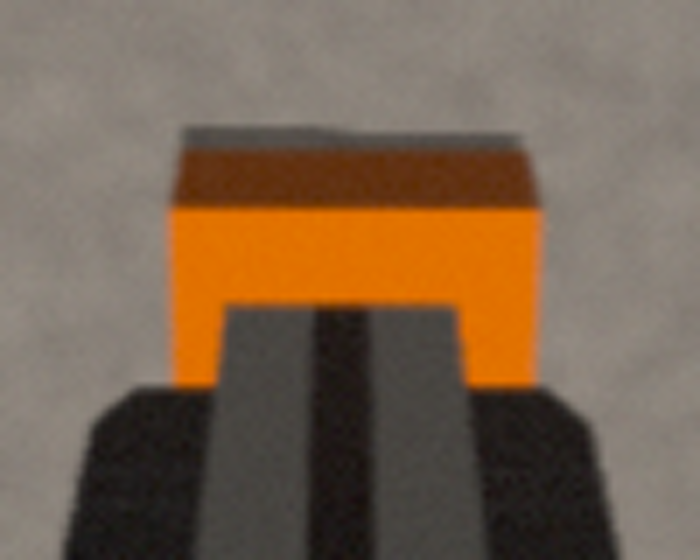

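```bash
cat >> h.py <<'E'
from scipy.spatial.transform import Rotation as R
def wrist(name):
    s=env.read_state(); p,d=env.read_camera("wrist"); cv2.imwrite(name,p)
    i=env.camera_info("wrist");K=i["intrinsics"];T=np.eye(4)
    T[:3,:3]=R.from_quat(s['tcp_rot']).as_matrix();T[:3,3]=s['eef_pos'];T=T@i["hand_eye"]
    np.savez(name+".npz",T=T,K=K,d=d); return s,p
def wf(name,u,v,z):
    q=np.load(name+".npz");T=q['T'];K=q['K']
    w=T[:3,:3]@np.array([(u-K[0,2])/K[0,0],(v-K[1,2])/K[1,1],1]);return T[:3,3]+w*(z-T[2,3])/w[2]
E
python3 - <<'E'
from h import *
s,p=wrist("pics/wrist2.png");print(s['eef_pos'],s['tcp_rot'],s['time'])
cv2.imwrite("pics/c4.png",cv2.resize(p[240:320,270:370],None,fx=7,fy=7,interpolation=cv2.INTER_CUBIC))
E
```

```text
[0.5337408  0.21021114 0.17270419] [ 9.99919087e-01  1.26850674e-02  9.32909838e-04 -1.96023216e-04] 3.5
```

View pics/c4.png

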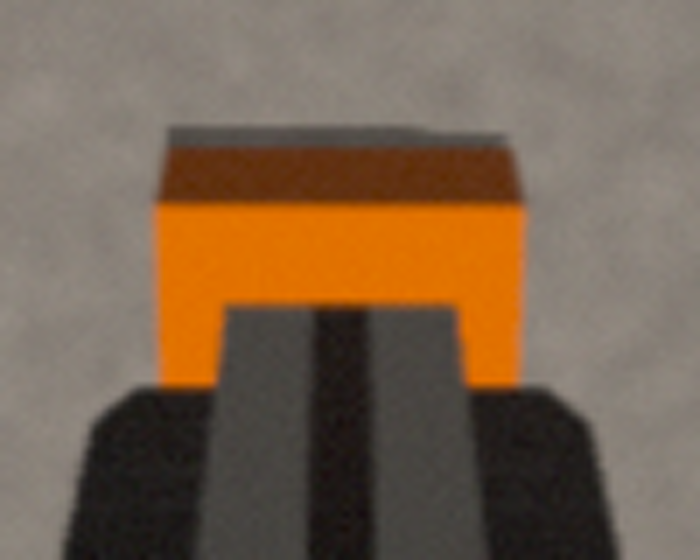

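apply_moves --pt "0 0 0 0 0 26 0.6" --pt "0 0 0 0 0 26 0.6" --pt "0 0 0 0 0 26 0.6" --pt "0 0 0 0 0 26 0.6" --pt "0 0 0 0 0 26 0.6" --pt "0 0 0 0 0 20 0.6" --pt "0 0 0 0 0 10 0.6" --pt "0 0 0 0 0 0 0.6" --pt "0 0 0 0 0 0 0.6" --pt "0 0 0 0 0 0 0.6" --pt "0 0 0 0 0 0 0.6"

```text
time: 4.47
eef_pos: [0.535, 0.2107, 0.0136]
tcp_rot: [1.0, 0.013, 0.002, -0.0]
contact_force: [0.5, -0.1, -0.2]
opening: 0.0172
```

apply_moves --pt "0 0 0 0 0 5 0.6" --pt "0 0 0 0 5 0 0.6" --pt "0 0 0 0 5 0 0.6" --pt "0 0 0 0 5 0 0.6" --pt "0 0 0 0 5 0 0.6" --pt "0 0 0 0 5 0 0.6" --pt "0 0 0 0 5 0 0.6" --pt "0 0 0 0 5 0 0.6" --pt "0 0 0 0 5 0 0.6" --pt "0 0 0 0 0 0 0.6"

```text
time: 5.3
eef_pos: [0.5341, 0.1693, 0.0063]
tcp_rot: [1.0, 0.013, -0.0, 0.0]
contact_force: [-0.2, -0.9, 0.5]
opening: 0.0168
```

Run:
```python
from h import *
s,p=wrist("pics/wrist3.png");print(s['eef_pos'],s['tcp_rot'],s['time'],s['contact_force'])
p,d=env.read_camera("side");cv2.imwrite("pics/c5.png",cv2.resize(p[230:400,160:420],None,fx=3,fy=3,interpolation=cv2.INTER_CUBIC))
```

```text
[0.53407641 0.16928658 0.00631329] [ 9.99921246e-01  1.25477186e-02 -1.14655433e-05  2.37623992e-04] 5.3 [-0.16931085 -0.91494077  0.50180189]
```

View pics/c5.png

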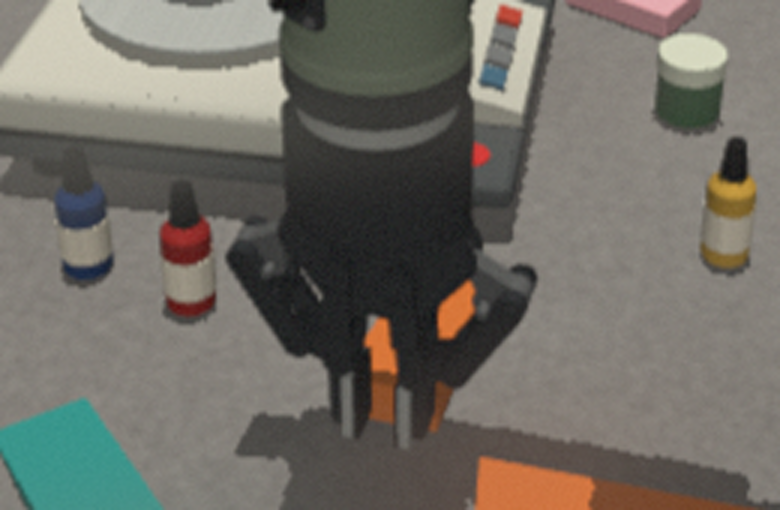

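View pics/wrist3.png

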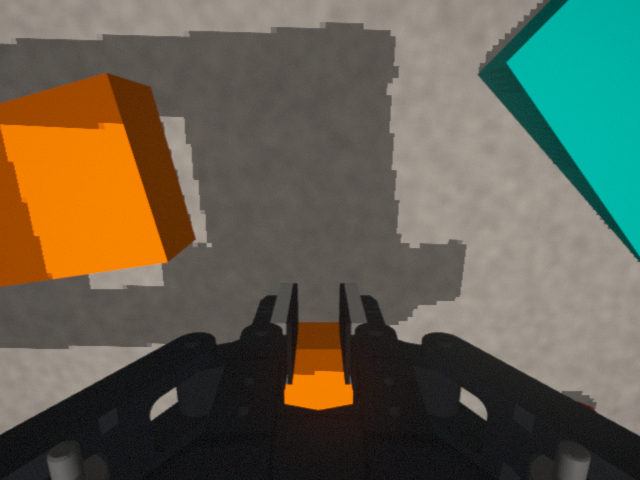

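apply_moves --pt "0 0 -0.3 0 5 0 0.6" --pt "0 0 -0.3 0 5 0 0.6" --pt "0 0 -0.3 0 5 0 0.6" --pt "0 0 -0.3 0 5 0 0.6" --pt "0 0 -0.3 0 5 0 0.6" --pt "0 0 -0.3 0 5 0 0.6" --pt "0 0 -0.3 0 5 0 0.6" --pt "0 0 -0.3 0 5 0 0.6" --pt "0 0 -0.3 0 4 0 0.6" --pt "0 0 -0.3 0 2 0 0.6" --pt "0 0 0 0 0 0 0.6" --pt "0 0 0 0 0 0 0.6"

```text
time: 6.4
eef_pos: [0.5362, 0.1238, 0.0062]
tcp_rot: [0.999, 0.039, -0.0, 0.0]
contact_force: [0.3, -0.5, 0.2]
opening: 0.0168
```

Run:
```python
from h import *
s=env.read_state();print(s['eef_pos'],s['tcp_rot'],s['time'],s['contact_force'])
p,d=env.read_camera("top");cv2.imwrite("pics/c6.png",cv2.resize(p[220:310,205:335],None,fx=6,fy=6,interpolation=cv2.INTER_CUBIC))
p,d=env.read_camera("side");cv2.imwrite("pics/c7.png",cv2.resize(p[230:400,160:420],None,fx=3,fy=3,interpolation=cv2.INTER_CUBIC))
```

```text
[0.53617325 0.12384012 0.00619688] [ 9.99235468e-01  3.90941542e-02 -4.65476649e-05  3.53536861e-04] 6.4 [ 0.30709487 -0.52995681  0.18368839]
```

View pics/c6.png

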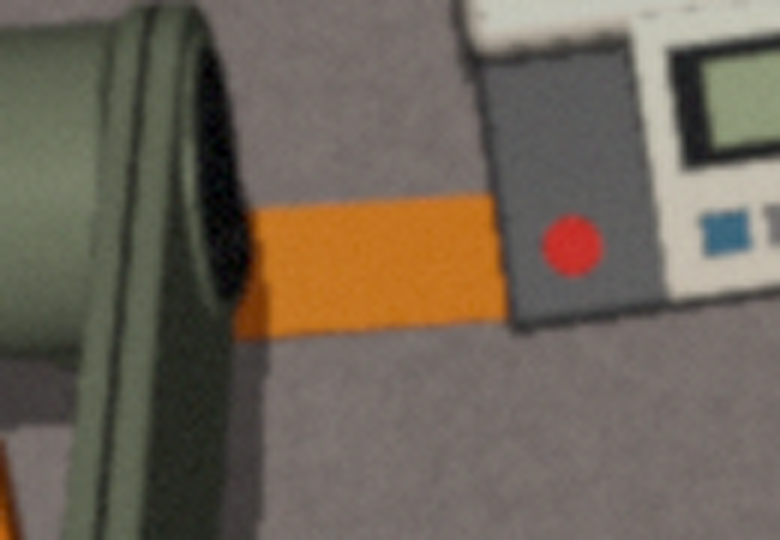

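View pics/c7.png

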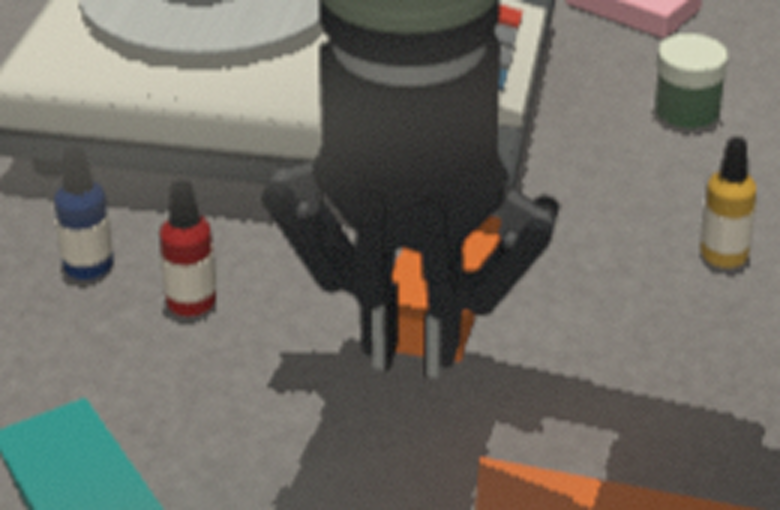

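The wedge's thin end is now at the plate edge, at crop (500,258), and its axis runs to the foot under the sticker at (573,245). I'll go on slowly and watch the force.

apply_moves --pt "0 0 0 0 3 0 0.6" --pt "0 0 0 0 3 0 0.6" --pt "0 0 0 0 3 0 0.6" --pt "0 0 0 0 3 0 0.6" --pt "0 0 0 0 2 0 0.6" --pt "0 0 0 0 1 0 0.6" --pt "0 0 0 0 1 0 0.6" --pt "0 0 0 0 0.5 0 0.6"

```text
time: 7.17
eef_pos: [0.5374, 0.1077, 0.0062]
tcp_rot: [0.999, 0.039, -0.0, 0.0]
contact_force: [-0.5, 1.9, -0.6]
opening: 0.0171
```

apply_moves --pt "0 0 0 0 0.5 0 0.6" --pt "0 0 0 0 0.5 0 0.6" --pt "0 0 0 0 0.5 0 0.6" --pt "0 0 0 0 0.5 0 0.6"

```text
time: 7.5
eef_pos: [0.5375, 0.106, 0.0062]
tcp_rot: [0.999, 0.039, -0.0, 0.0]
contact_force: [-0.0, 1.2, -1.0]
opening: 0.0171
```

apply_moves --pt "0 0 0 0 0.5 0 0.6" --pt "0 0 0 0 0.5 0 0.6" --pt "0 0 0 0 0.5 0 0.6" --pt "0 0 0 0 0.5 0 0.6"

```text
time: 7.83
eef_pos: [0.5378, 0.1039, 0.0063]
tcp_rot: [0.999, 0.039, -0.0, 0.0]
contact_force: [0.3, 1.5, -1.4]
opening: 0.0169
```

apply_moves --pt "0 0 0 0 0.5 0 0.6" --pt "0 0 0 0 0.5 0 0.6" --pt "0 0 0 0 0.5 0 0.6" --pt "0 0 0 0 0.5 0 0.6"

```text
time: 8.17
eef_pos: [0.5379, 0.1019, 0.0063]
tcp_rot: [0.999, 0.039, 0.0, -0.0]
contact_force: [-0.2, 1.0, -0.3]
opening: 0.0174
```

apply_moves --pt "0 0 0 0 0.5 0 0.6" --pt "0 0 0 0 0.5 0 0.6" --pt "0 0 0 0 0.5 0 0.6" --pt "0 0 0 0 0.5 0 0.6"

```text
time: 8.5
eef_pos: [0.5381, 0.0999, 0.0063]
tcp_rot: [0.999, 0.039, 0.0, -0.0]
contact_force: [0.8, 1.7, -0.0]
opening: 0.0169
```

apply_moves --pt "0 0 0 0 0.5 0 0.6" --pt "0 0 0 0 0.5 0 0.6" --pt "0 0 0 0 0.5 0 0.6" --pt "0 0 0 0 0.5 0 0.6"

```text
time: 8.83
eef_pos: [0.5382, 0.0979, 0.0063]
tcp_rot: [0.999, 0.039, -0.0, 0.0]
contact_force: [-0.8, 1.5, 0.2]
opening: 0.0171
```

apply_moves --pt "0 0 0 0 0.5 0 0.6" --pt "0 0 0 0 0.5 0 0.6" --pt "0 0 0 0 0.5 0 0.6"

```text
time: 9.08
eef_pos: [0.5383, 0.0964, 0.0063]
tcp_rot: [0.999, 0.039, -0.0, -0.0]
contact_force: [-0.7, 1.3, -1.5]
opening: 0.017
```

apply_moves --pt "0 0 0 0 0.5 0 0.6" --pt "0 0 0 0 0.5 0 0.6" --pt "0 0 0 0 0.5 0 0.6"

```text
time: 9.33
eef_pos: [0.5385, 0.0949, 0.0063]
tcp_rot: [0.999, 0.039, 0.0, -0.0]
contact_force: [-0.1, 1.5, -0.8]
opening: 0.0167
```

apply_moves --pt "0 0 0 0 0.5 0 0.6" --pt "0 0 0 0 0.5 0 0.6" --pt "0 0 0 0 0.5 0 0.6"

```text
time: 9.58
eef_pos: [0.5386, 0.0934, 0.0063]
tcp_rot: [0.999, 0.039, -0.0, 0.0]
contact_force: [-0.6, 1.4, -0.7]
opening: 0.0172
```

apply_moves --pt "0 0 0 0 0.5 0 0.6" --pt "0 0 0 0 0.5 0 0.6" --pt "0 0 0 0 0.5 0 0.6"

```text
time: 9.83
eef_pos: [0.5387, 0.0919, 0.0063]
tcp_rot: [0.999, 0.039, 0.0, -0.0]
contact_force: [-0.4, 1.8, -1.8]
opening: 0.0169
```

apply_moves --pt "0 0 0 0 0.5 0 0.6" --pt "0 0 0 0 0.5 0 0.6" --pt "0 0 0 0 0.5 0 0.6"

```text
time: 10.08
eef_pos: [0.5388, 0.0905, 0.0063]
tcp_rot: [0.999, 0.039, 0.0, -0.0]
contact_force: [-0.2, 1.0, -0.8]
opening: 0.0168
```

apply_moves --pt "0 0 0 0 0.5 0 0.6" --pt "0 0 0 0 0.5 0 0.6" --pt "0 0 0 0 0.5 0 0.6"

```text
time: 10.33
eef_pos: [0.5389, 0.0889, 0.0063]
tcp_rot: [0.999, 0.039, -0.0, -0.0]
contact_force: [-0.1, 1.1, -0.5]
opening: 0.0169
```

apply_moves --pt "0 0 0 0 0.5 0 0.6" --pt "0 0 0 0 0.5 0 0.6" --pt "0 0 0 0 0.5 0 0.6"

```text
time: 10.58
eef_pos: [0.539, 0.0876, 0.0063]
tcp_rot: [0.999, 0.039, 0.0, -0.0]
contact_force: [-0.4, 2.7, -0.8]
opening: 0.0171
```

apply_moves --pt "0 0 0 0 0.3 0 0.6" --pt "0 0 0 0 0.2 0 0.6"

```text
time: 10.75
eef_pos: [0.5391, 0.0873, 0.0063]
tcp_rot: [0.999, 0.039, -0.0, -0.0]
contact_force: [-0.1, 3.4, 0.0]
opening: 0.0167
```

apply_moves --pt "0 0 0 0 0.3 0 0.6" --pt "0 0 0 0 0.2 0 0.6"

```text
time: 10.92
eef_pos: [0.5391, 0.087, 0.0063]
tcp_rot: [0.999, 0.039, -0.0, -0.0]
contact_force: [-0.7, 4.6, -0.1]
opening: 0.0169
```

apply_moves --pt "0 0 0 0 0.3 0 0.6" --pt "0 0 0 0 0.3 0 0.6" --pt "0 0 0 0 0.3 0 0.6"

```text
time: 11.17
eef_pos: [0.5391, 0.0865, 0.0063]
tcp_rot: [0.999, 0.039, -0.0, -0.001]
contact_force: [-0.0, 7.5, 0.0]
opening: 0.0172
```

apply_moves --pt "0 0 0 0 0.3 0 0.6" --pt "0 0 0 0 0 0 0.6"

```text
time: 11.33
eef_pos: [0.5391, 0.0864, 0.0063]
tcp_rot: [0.999, 0.039, 0.0, -0.001]
contact_force: [0.2, 7.0, -1.0]
opening: 0.0167
```

apply_moves --pt "0 0 0 0 0 0 0.6" --pt "0 0 0 0 0 0 0.6" --pt "0 0 0 0 0 0 0.6"

```text
time: 11.58
eef_pos: [0.5391, 0.0863, 0.0063]
tcp_rot: [0.999, 0.039, -0.0, -0.001]
contact_force: [-0.6, 6.0, 0.5]
opening: 0.017
```

apply_moves --pt "0 0 0 0 0.4 0 0.6" --pt "0 0 0 0 0.4 0 0.6" --pt "0 0 0 0 0 0 0.6"

```text
time: 11.83
eef_pos: [0.5391, 0.086, 0.0063]
tcp_rot: [0.999, 0.039, -0.0, -0.001]
contact_force: [-0.7, 8.7, -0.1]
opening: 0.017
```

Run:
```python
from h import *
s=env.read_state();print(s['eef_pos'],s['time'],s['contact_force'])
p,d=env.read_camera("top");cv2.imwrite("pics/c8.png",cv2.resize(p[220:310,205:335],None,fx=6,fy=6,interpolation=cv2.INTER_CUBIC))
```

```text
[0.53913621 0.08599229 0.00632809] 11.8333 [-0.68382757  8.69541719 -0.14287644]
```

View pics/c8.png

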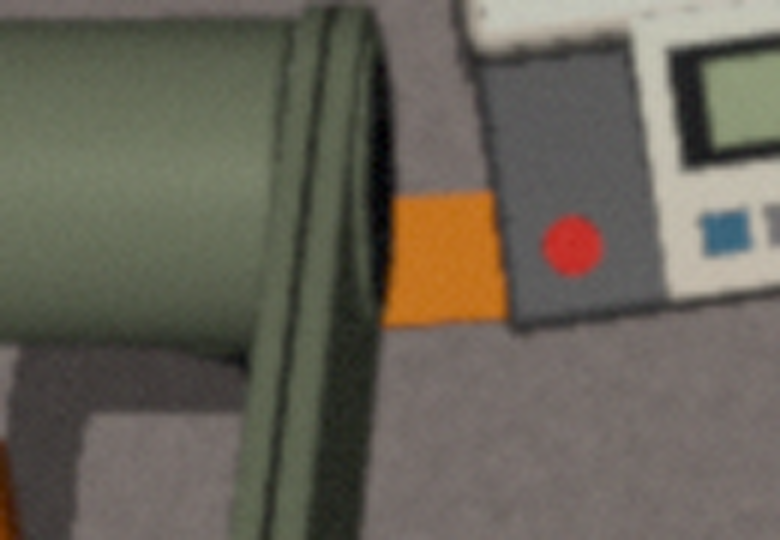

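The picture shows the sticker still at (573,245) and the scale's edges where they were, so it has not moved. The push stands at 8.7 N and the wedge is in line. I'll hold briefly, then back off.

apply_moves --pt "0 0 0 0 0.2 0 0.6" --pt "0 0 0 0 0 0 0.6" --pt "0 0 0 0 0 0 0.6" --pt "0 0 0 0 0 0 0.6" --pt "0 0 0 0 -0.5 0 0.6" --pt "0 0 0 0 -1 0 0.6" --pt "0 0 0 0 -1 0 0.6" --pt "0 0 0 0 -2 0 0.6" --pt "0 0 0 0 -6 0 0.6" --pt "0 0 0 0 -10 0 0.6" --pt "0 0 0 0 -15 0 0.6" --pt "0 0 0 0 0 0 0.6"

```text
time: 12.88
eef_pos: [0.5363, 0.1218, 0.0064]
tcp_rot: [0.999, 0.04, 0.0, -0.0]
contact_force: [-0.5, 0.4, -0.1]
opening: 0.0174
```

apply_moves --pt "0 0 0 0 0 -30 1" --pt "0 0 0 0 0 -30 1" --pt "0 0 0 0 0 -30 1" --pt "0 0 0 0 0 -30 1" --pt "0 0 0 0 0 -20 1" --pt "0 0 0 0 0 0 1" --pt "0 0 0 0 0 0 1" --pt "0 0 0 0 0 0 1" --pt "0 0 0 0 0 0 1"

```text
time: 13.63
eef_pos: [0.535, 0.1195, 0.1443]
tcp_rot: [0.999, 0.039, -0.002, 0.0]
contact_force: [0.5, 0.1, -0.4]
opening: -0.0003
```

Run:
```python
from h import *
s,p=wrist("pics/wrist4.png");print(s['eef_pos'],s['tcp_rot'],s['time'],s['contact_force'])
p,d=env.read_camera("side");cv2.imwrite("pics/c9.png",cv2.resize(p[200:400,160:420],None,fx=3,fy=3,interpolation=cv2.INTER_CUBIC))
p,d=env.read_camera("top");cv2.imwrite("pics/c10.png",cv2.resize(p[220:310,205:335],None,fx=6,fy=6,interpolation=cv2.INTER_CUBIC))
```

```text
[0.53503292 0.11952243 0.14433788] [ 9.99233213e-01  3.91075786e-02 -1.88872306e-03  1.25558686e-04] 13.6333 [ 0.5319998   0.13096403 -0.42336056]
```

View pics/c9.png

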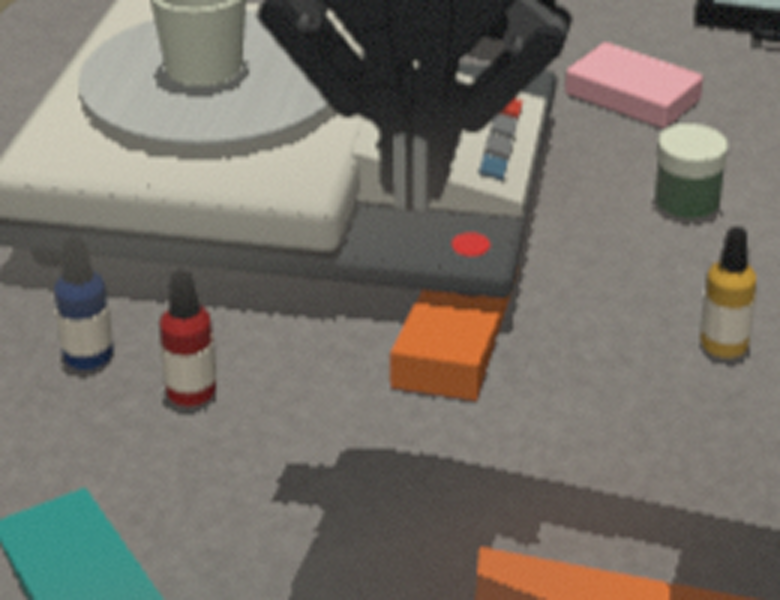

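View pics/c10.png

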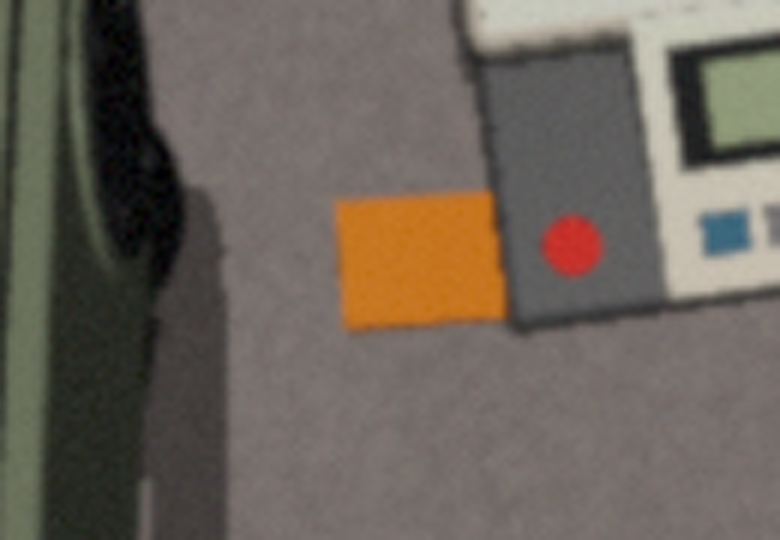

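View pics/wrist4.png

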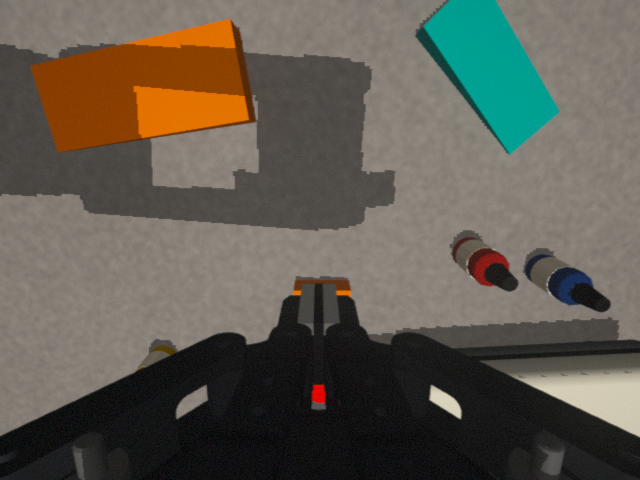

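The wedge stays put with its thick end at crop (342,265). The sticker is still at (573,245) and the scale looks level. Next I go over the sticker.

apply_moves --pt "0 0 0 0 20 0 1" --pt "0 0 0 0 26 0 1" --pt "0 0 0 0 26 0 1" --pt "0 0 0 0 26 0 1" --pt "0 0 0 0 20 0 1" --pt "0 0 0 0 10 0 1" --pt "0 0 0 0 0 20 1" --pt "0 0 0 0 0 25 1" --pt "0 0 0 0 0 25 1" --pt "0 0 0 0 0 15 1" --pt "0 0 0 0 0 0 1" --pt "0 0 0 0 0 0 1" --pt "0 0 0 0 0 0 1"

```text
time: 14.87
eef_pos: [0.5473, -0.0077, 0.0621]
tcp_rot: [0.999, 0.039, 0.001, 0.0]
contact_force: [0.4, -0.1, 0.7]
opening: -0.0
```

Run:
```python
from h import *
s,p=wrist("pics/wrist5.png");print(s['eef_pos'],s['tcp_rot'],s['time'],s['contact_force'])
cv2.imwrite("pics/c12.png",p[220:480,160:480])
p,d=env.read_camera("side");cv2.imwrite("pics/c11.png",cv2.resize(p[150:350,160:420],None,fx=3,fy=3,interpolation=cv2.INTER_CUBIC))
```

```text
[ 0.54734793 -0.00771378  0.06208206] [9.99228133e-01 3.92769276e-02 6.75600278e-04 6.17937795e-05] 14.8667 [ 0.41536313 -0.09197828  0.69802406]
```

View pics/c11.png

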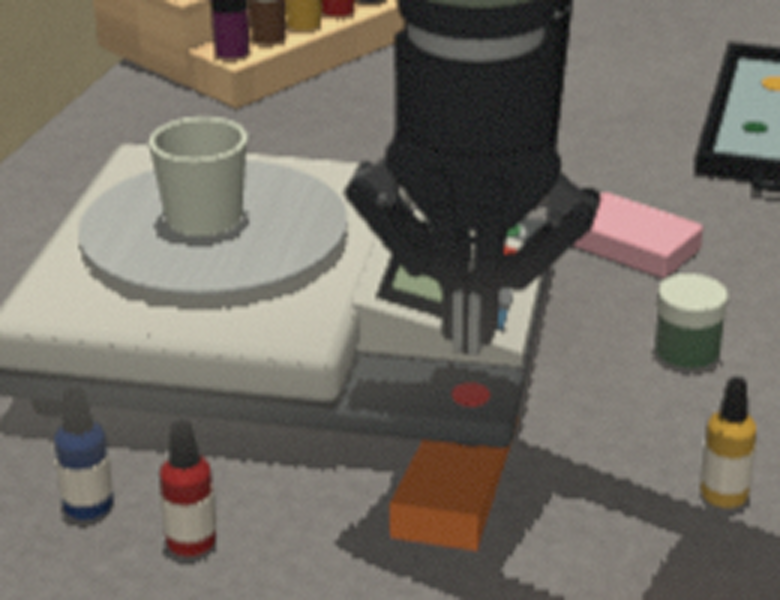

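View pics/c12.png

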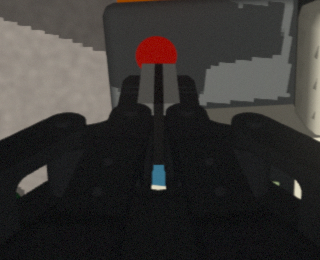

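The fingertips are directly over the sticker (side crop (470,350) over (472,395)), clear of console, housing and cup. I descend slowly.

apply_moves --pt "0 0 0 0 -3 8 1" --pt "0 0 0 0 0 8 1" --pt "0 0 0 0 0 4 1" --pt "0 0 0 0 0 2 1" --pt "0 0 0 0 0 1 1" --pt "0 0 0 0 0 0.5 1" --pt "0 0 0 0 0 0 1"

```text
time: 15.55
eef_pos: [0.5463, -0.005, 0.0377]
tcp_rot: [0.999, 0.039, -0.0, -0.0]
contact_force: [0.2, -0.0, 0.2]
opening: 0.0002
```

apply_moves --pt "0 0 0 0 0 0.5 1" --pt "0 0 0 0 0 0.5 1" --pt "0 0 0 0 0 0.5 1"

```text
time: 15.8
eef_pos: [0.5465, -0.005, 0.0365]
tcp_rot: [0.999, 0.039, 0.0, 0.0]
contact_force: [0.1, -0.6, -0.1]
opening: 0.0001
```

apply_moves --pt "0 0 0 0 0 0.5 1" --pt "0 0 0 0 0 0.5 1" --pt "0 0 0 0 0 0.5 1"

```text
time: 16.05
eef_pos: [0.5463, -0.005, 0.0348]
tcp_rot: [0.999, 0.039, 0.0, 0.0]
contact_force: [-0.1, -0.3, 0.5]
opening: 0.0
```

apply_moves --pt "0 0 0 0 0 0.5 1" --pt "0 0 0 0 0 0.5 1"

```text
time: 16.22
eef_pos: [0.5463, -0.0049, 0.034]
tcp_rot: [0.999, 0.039, -0.0, -0.0]
contact_force: [-1.7, -0.0, 5.6]
opening: -0.0001
```

apply_moves --pt "0 0 0 0 0 0.3 1" --pt "0 0 0 0 0 0 1"

```text
time: 16.38
eef_pos: [0.5463, -0.0049, 0.0341]
tcp_rot: [0.999, 0.039, -0.0, 0.0]
contact_force: [-1.4, 0.9, 4.8]
opening: 0.0002
```

apply_moves --pt "0 0 0 0 0 0.5 1" --pt "0 0 0 0 0 0.5 1" --pt "0 0 0 0 0 0 1"

```text
time: 16.63
eef_pos: [0.5464, -0.0049, 0.0339]
tcp_rot: [0.999, 0.039, -0.0, 0.0]
contact_force: [-3.7, 0.2, 9.9]
opening: 0.0
```

apply_moves --pt "0 0 0 0 0 0.3 1" --pt "0 0 0 0 0 0 1" --pt "0 0 0 0 0 0 1" --pt "0 0 0 0 0 0 1" --pt "0 0 0 0 0 0 1" --pt "0 0 0 0 0 0 1"

```text
time: 17.13
eef_pos: [0.5463, -0.0049, 0.0339]
tcp_rot: [0.999, 0.039, -0.0, 0.0]
contact_force: [-5.6, 0.5, 13.8]
opening: -0.0
```

Run:
```python
from h import *
s=env.read_state();print(s['eef_pos'],s['tcp_rot'],s['time'],s['contact_force'])
p,d=env.read_camera("side");cv2.imwrite("pics/c13.png",cv2.resize(p[150:350,160:420],None,fx=3,fy=3,interpolation=cv2.INTER_CUBIC))
print(env.read_state()['contact_force'])
```

```text
[ 0.54633561 -0.0048803   0.03388226] [ 9.99229756e-01  3.92409324e-02 -2.08886992e-04  3.31162661e-05] 17.1333 [-5.55549006  0.48707321 13.79864287]
[-4.95403247 -0.10298901 12.21406347]
```

View pics/c13.png

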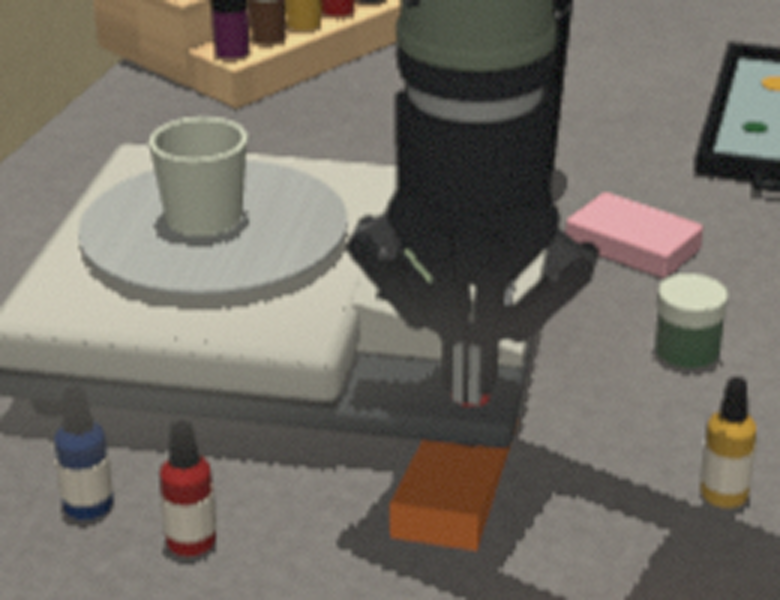

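The picture shows the fingertips on the sticker at (470,400) with 12–14 N down. The TCP stays at z = 33.9 mm, so the scale does not rock, and the wedge and cup are unmoved. Now I lift straight off and back away.

apply_moves --pt "0 0 0 0 0 -1 1" --pt "0 0 0 0 0 -1.5 1" --pt "0 0 0 0 0 -5 1" --pt "0 0 0 0 0 -15 1" --pt "0 0 0 0 0 -25 1" --pt "0 0 0 0 0 -30 1" --pt "0 0 0 0 0 -30 1" --pt "0 0 0 0 0 -30 1" --pt "0 0 0 0 0 -20 1" --pt "0 0 0 0 -25 0 1" --pt "0 0 0 0 -30 0 1" --pt "0 0 0 0 -30 0 1" --pt "0 0 0 0 -30 0 1" --pt "0 0 0 0 -30 0 1" --pt "0 0 0 0 -20 0 1" --pt "0 0 0 0 0 0 1" --pt "0 0 0 0 0 0 1" --pt "0 0 0 0 0 0 1" --pt "0 0 0 0 0 0 1"

```text
time: 18.77
eef_pos: [0.5335, 0.1586, 0.1896]
tcp_rot: [0.999, 0.039, -0.0, 0.0]
contact_force: [0.5, -0.7, 0.1]
opening: 0.0001
```

Run:
```python
from h import *
s=env.read_state();print(s['eef_pos'],s['time'],s['contact_force'])
p,d=env.read_camera("side");cv2.imwrite("pics/side9.png",p)
p,d=env.read_camera("top");cv2.imwrite("pics/top9.png",p);np.save("pics/top9.npy",d)
cv2.imwrite("pics/c14.png",cv2.resize(p[220:310,205:335],None,fx=6,fy=6,interpolation=cv2.INTER_CUBIC))
# scale tilt: compare heights before/after on pan/housing (top depth)
C0=cloud("top",np.load("pics/top0.npy"));C1=cloud("top",d)
for nm,(u0,u1,v0,v1) in dict(ledgeL=(290,312,235,255),ledgeR=(372,388,225,240),housRear=(280,375,134,140),housL=(278,290,150,210),housR=(370,382,150,210)).items():
    a=C0[v0:v1,u0:u1,2];b=C1[v0:v1,u0:u1,2];print(nm,a.mean().round(4),b.mean().round(4))
P=C1[135:212,276:388].reshape(-1,3)
```

```text
[0.53351766 0.15856806 0.18958204] 18.7667 [ 0.53396619 -0.66459556  0.13806715]
ledgeL 0.0361 0.0362
ledgeR 0.0338 0.046
housRear 0.0632 0.0646
housL 0.0655 0.0631
housR 0.0675 0.0649
```

View pics/side9.png

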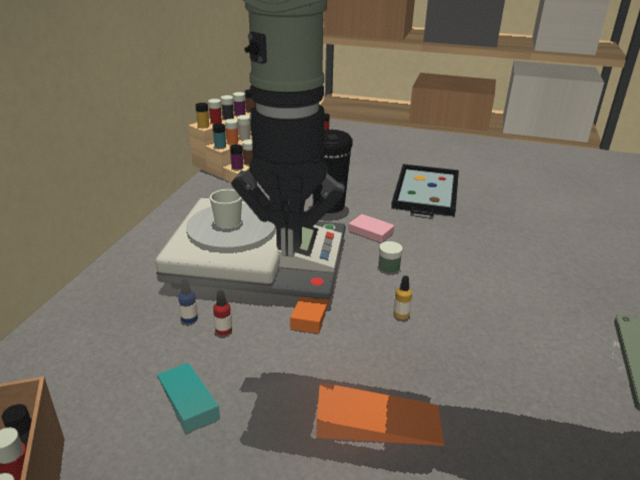

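View pics/c14.png

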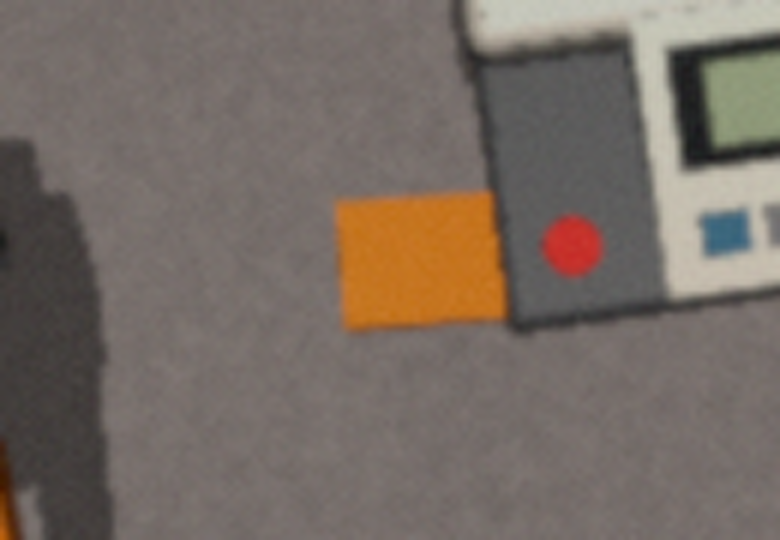

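Everything looks unmoved except that one depth patch (ledgeR) disagrees. I'll check it on the saved pictures before handing in.

Run:
```python
from h import *
C0=cloud("top",np.load("pics/top0.npy"));C1=cloud("top",np.load("pics/top9.npy"))
print((C0[225:240:3,372:388:3,2]*1e3).round(0));print((C1[225:240:3,372:388:3,2]*1e3).round(0))
for v0,v1,u0,u1 in [(245,262,375,388),(140,160,360,380),(150,205,278,288),(150,205,372,382)]:
    print(np.median(C0[v0:v1,u0:u1,2]).round(4),np.median(C1[v0:v1,u0:u1,2]).round(4))
a=cv2.imread("pics/top0.png",0).astype(np.float32);b=cv2.imread("pics/top9.png",0).astype(np.float32)
for n,(v0,v1,u0,u1) in dict(all=(120,280,265,400),front=(215,275,285,398),rear=(122,212,268,392),cup=(145,190,310,350)).items():
    print(n,cv2.phaseCorrelate(a[v0:v1,u0:u1],b[v0:v1,u0:u1],cv2.createHanningWindow((u1-u0,v1-v0),cv2.CV_32F)))
a=cv2.imread("pics/side0.png",0).astype(np.float32);b=cv2.imread("pics/side9.png",0).astype(np.float32)
for n,(v0,v1,u0,u1) in dict(left=(200,300,155,225),sticker=(265,300,285,350),frontR=(215,270,315,350)).items():
    print(n,cv2.phaseCorrelate(a[v0:v1,u0:u1],b[v0:v1,u0:u1],cv2.createHanningWindow((u1-u0,v1-v0),cv2.CV_32F)))
```

```text
[[33. 33. 34. 34. 34. 34.]
 [30. 35. 35. 34. 33. 34.]
 [36. 33. 33. 35. 34. 32.]
 [33. 38. 33. 33. 34. 33.]
 [37. 35. 33. 33. 32. 35.]]
[[  34.   31.   35.   35.   31.   36.]
 [  37.   34.   30.   33.   33.   34.]
 [  34.   32.   34.   32.   34.   33.]
 [  35.   31.   36.   34.   36.   32.]
 [  34.   32.   35.   38.   34. 1012.]]
0.035 0.0349
0.064 0.064
0.0633 0.0635
0.0637 0.0637
all ((0.4348741661579112, 0.022137931499969454), 0.9541054859867802)
front ((-0.03827331845278081, 0.07669764157940762), 0.9984920679198371)
rear ((0.4651402203324295, 0.02249609869409852), 0.9331617780897352)
cup ((-0.07908242799570786, 0.5438051952771552), 0.9591296746995714)
left ((-0.24391203063301958, -0.10063339934577442), 0.9576006215148501)
sticker ((0.09603851968539345, -0.06927749735150002), 1.0484007979616707)
frontR ((-0.0032103449660070282, 0.032084649651736186), 0.9481314632627699)
```

The disagreement came from a single pixel with no depth reading; medians match the start within 0.2 mm. Image shifts are at most about half a pixel. I'm handing in.

```bash
python3 -c "
from workcell import env
print(env.close_job())"
```

```text
the job is handed in; nothing more can be done
None
```

I pushed the small orange wedge thin end first under the short foot and pressed the stickered corner. Then I backed the arm away and handed the job in at about 19 s. No verdict is reported.

- **Wedge:** the push force rose from about 1.5 N while sliding to 8.7 N at the last reading, and I added a 0.2 mm nudge and a short hold after that. The wedge did not move when I backed off or after the press.
- **Press test:** I held 12–14 N down on the sticker. The fingertips stayed at 33.9 mm height, so the corner did not sink or rock. There was also up to 5.6 N sideways, below the 12 N at which the scale slides.
- **Final checks:**
  - **Scale:** heights across it match the start within 0.2 mm, and image shifts are at most about half a pixel (roughly 1 mm).
  - **Cup and other things:** the cup is on the pan and the other things look unmoved.
  - **Robot:** the arm is clear, with wrist force readings at noise level.
- **Disagreements:** one depth patch first read 12 mm too high, which was a single pixel with no depth reading. An early wrist measurement of the wedge was about 4 mm off because the arm was still settling, so I measured again before moving.
- **Not measured:** I could not read the force between wedge and foot directly. I judged it from the push force and from the scale not rocking.

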